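Close and lock the drive cover of the potter's wheel

TASK

The belt of the bench-top potter's wheel has been checked and its grey drive cover was left ajar. With the fingertips, push the cover down until it is fully shut, then set a fingertip in the slot of the round yellow quarter-turn fastener on it and turn the fastener clockwise until it reaches its stop and the cover is locked; then come clear. Only push: do not lift the cover or pick anything up, and leave the bowl, cups, jar and tools where they are.

Things in the scene. Friction and masses are not known exactly. Their poses are not given: they have to be found in the camera images.
- wheel: Bench-top electric potter's wheel, fixed to the table: cream housing 340 (x) x 560 (y) x 150 mm high, origin under its centre, z up. Aluminium wheel head 250 mm across, top at 182 mm, centred at x = 0, y = +125 mm (fixed, with a clay bowl on it). The drive cover lies on the deck on the other side, centred at y = -150 mm.
- drive_cover (a joint): Angle of the cover in rad: 0 = fully shut, flat on the deck; grows as its near edge rises; starts at 0.25 to 0.55. Friction holds it where it is left; 1 to 3 N down at the near edge push it shut. Grey plate 226 x 220 x 8 mm; hinge axis along the wheel's y at x = +85, z = 150 mm, near (free) edge at x = -145 mm. Shut, its top is 158 mm above the table.
- press_spot (a point): A good place to push the cover down: bare plate on its top face, 200 mm from the hinge axis, 30 mm from the near edge and from the side edge by the wheel head, 80 mm sideways from the fastener's axis. Moves with the cover; frame: x from near edge to hinge, z out of the top face.
- fastener (a joint): Angle of the fastener in rad, growing clockwise from above: 0 = open (slot along the near edge), 1.571 = locked, hard stop (slot at right angles to that edge). Starts at 0 to 0.25. Turns stiffly (0.12 N m), stays where left. A tongue below goes under the deck's edge and draws the cover down; it passes only if the near edge is down within 5 mm, else it strikes the deck.
- slot (a point): Centre of the slot's floor, on the fastener's axis (170 mm from the hinge, 60 mm from the near edge); 161 mm above the table when shut. z is the axis, up when shut; y runs along the slot and turns with it. The slot is 30 mm wide, 13 mm deep, its edges chamfered 2 mm, and runs right across the disc (76 mm long). A fingertip narrower than it has play before the wall follows.
- fastener_top (a point): Centre of the fastener's top plane, 13 mm above the slot's floor, 174 mm above the table when shut. A yellow disc 82 mm across with a dark slot, set flush in a fixed black bezel ring on the cover (100 mm outside, 15 mm high), which also closes the slot's ends: it can be turned only by the slot. A red dot on the cover beside it marks open, a green dot by the near edge marks locked.
- bowl: Grey clay bowl 124 mm across, 60 mm high, on the wheel head; origin under its centre. Leave alone.
- loop_tool: Wooden-handled loop tool 150 mm long, 13 mm high, lying on the deck behind the cover's hinge; origin under the middle of its handle. Leave alone.
- rib: Kidney-shaped wooden rib 110 x 52 x 7 mm on the table in front, left; origin under it. Leave alone.
- brush: Brush on the table in front, right; origin under it, lies along its x. Leave alone.
- cup_a: Clay-coloured cup 76 mm across, 85 mm high, to the right of the wheel; origin under its centre. Leave alone.
- cup_b: Blue cup of the same size, also on the right. Leave alone.
- glaze_jar: Closed jar 72 mm across, 100 mm high, to the left of the wheel; origin under its centre. Leave alone.

How it is judged (in metres and radians):
On the way, in this order (a step that is already met when the one before it is completed fails the run):
1. the cover is pushed down shut with the fastener still open (value of joint drive_cover below 0.025 rad and value of joint fastener below 0.5 rad), for 0.1 s.
2. the fastener is turned clockwise to its stop with the cover shut (value of joint fastener above 1.38 rad and value of joint drive_cover below 0.012 rad), for 0.2 s.
At the end, for the whole second after the job is handed in: The cover is shut (within 0.012 rad), the fastener is turned to within 0.19 rad (11 degrees) of its stop and at rest, and every loose thing is within 20 mm of where it stood (all of step 2 and velocity of joint fastener below 0.05 rad/s and distance of each of bowl, loop_tool, rib, brush, cup_a, cup_b, glaze_jar from where it was at the start of the episode below 0.02 m); the robot touches nothing.
It fails at once if the cover is lifted further open (value of joint drive_cover above 0.68 rad).
It fails at once if a bowl, cup, jar or tool that should be left alone is moved or picked up (distance of any of bowl, loop_tool, rib, brush, cup_a, cup_b, glaze_jar from where it was at the start of the episode above 0.02 m).
It also fails if it takes over 38 s, if anything falls off the work surface, if the arm or the gripper's body presses on something with over 40 N, if the wrist force passes 120 N, or if a joint passes its speed limit or range.

ROBOT

A 6-joint arm with a two-finger parallel gripper is mounted at the origin on the work surface. World frame = base frame: x ahead of the robot, y to its left, z up, the work surface at z = 0. Lengths are in mm, angles in rad, forces in N, time in s.
With the tool pointing down it reaches from about 400 to 925 mm from the base axis. Payload 12.5 kg.
Tool frame: the origin (TCP) lies between the finger pads; the fingertips stand 11 mm ahead of it and the grasp point (between the pads) lies 8 mm behind it; y points along the fingers, x is the direction in which the jaws open and shut, and the axes are right-handed (so a half turn about y gives the same grasp; the last joint's range is limited). The gripper opens to 95 mm and grips with 3 to 60 N. Pads are 20 mm wide; open, the fingers measure 119 mm over their backs; the gripper's body (75 mm by 180 mm) begins 59 mm behind the grasp point.
Start: joints at [1.18, 0.491, 1.559, -0, 1.092, -0.106], TCP at [175.586, 599.846, 225.661] pointing down, gripper open.
Joint ranges: [-3.1, 3.1], [-0.84, 2.19], [0.05, 2.79], [-1.13, 4.28], [0.06, 2.93], [-2.69, 2.69]. Speed limits (rad/s): [2.22, 2.22, 2.79, 3.14, 3.14, 3.14].

INTERFACE

Orientations are given as [roll, pitch, yaw] about the fixed x, y, z axes, in that order (R = Rz(yaw) Ry(pitch) Rx(roll)).
In Python, from cell import env gives the robot as it stands.
- The arm moves only by the tool jog_arm, never from a script. Its argument "series" is a list of rows, each an object of numbers: "dx", "dy", "dz": the shift along the world's x, y, z in m; "rx", "ry", "rz": the turn, a rotation vector about the world's x, y, z in degrees; "gripper": the opening, from 0 (shut) to 1 (fully open). A call has 1 to 12 rows; each row shifts and turns the commanded pose from where the row before left it; what a row does not reach is not made up. A row lasts 1/10 s, in which the tool goes at most 50 mm and 8.59 degrees, less where a joint would pass 70% of its speed; a pose out of reach is approached as far as the arm can. A call is refused whole if a number of a shift passes 0.05 or a number of a turn 8.59, either way. A call with a gripper value outside its range is refused whole. The fingers move at their own pace and stop on an object; the grip force is fixed at half the most. Time passes only in rows, so rows that do not move let the fingers close. It gives the time, the measured TCP pose, the force and the opening at its end, in the units of the state.
- env.state(): the state, without advancing time (a new reading comes with each control period).
- env.read_camera(name): name is "side" or "top"; returns the picture (384x512x3 uint8, red, green, blue); there is no depth.
- env.camera_info(name): a dict with "camera_matrix" (3x3 intrinsics, pixels), "R" (3x3) and "t" (3): a world point X has camera coordinates R X + t. Camera axes: x right, y down, z forward; pixel columns grow to the right and rows downward; lengths in mm; the calibration is good to about 2 mm. A picture is of the moment at which its call begins. camera_info takes no time and is no camera call.
- env.job_done(): hands the job in, once; it reports no verdict.
The state is a dict: "t": time; "joints": joint angles; "qvel": joint speeds; "tau": joint torques, N m; "eef_pos": TCP position; "tcp_rot": TCP orientation; "ft_force": force on the tool from outside, world axes, zero at the start; "moment": the same for the moment, N m; "opening": opening from 0.0 (shut) to 1.0 (fully open).
Only numpy, scipy, OpenCV 4.12 (cv2) and the standard library are available. Lean on these libraries where they do the work, as an engineer would, in place of code of your own. Each camera call takes 0.05 s, during which the arm holds its last target.

## Working session

There is one attempt and no reset: what is moved stays moved. The work goes in short steps, Python scripts to look and compute and a tool call to move; the robot and the scene stay as the last step left them, time stands still between calls to the robot, and variables do not carry over. Pictures are saved under pics/ and viewed, and the job is handed in when it is done.

Besides the shell and the picture viewer there is one more tool, called after ">>>" by a JSON object that holds its "api" and its "payload". jog_arm: Moves the arm, as the interface text tells. Its arguments: {"type":"object","properties":{"series":{"type":"array"}},"required":["series"]}

```bash
mkdir -p pics; ls
python3 - <<'E'
from cell import env
import cv2,numpy as np
s=env.state();print(s)
for n in ("side","top"):
    im=env.read_camera(n); cv2.imwrite(f"pics/{n}0.png",im[:,:,::-1]); 
    i=env.camera_info(n); print(n,i)
E
```

```text
pics
{'t': 0.0, 'joints': array([ 1.18038607e+00,  4.91572135e-01,  1.55942253e+00, -8.84122622e-06,
        1.09172555e+00, -1.05631182e-01]), 'qvel': array([ 0.00028181, -0.00050174, -0.00025961, -0.00125369,  0.00016499,
        0.00025842]), 'tau': array([-2.64841423e-03, -6.12636995e+01, -2.58177119e+01,  6.91050896e-02,
        4.82493080e-02, -1.24363296e-04]), 'eef_pos': array([175.50356869, 599.61821787, 225.06320608]), 'tcp_rot': array([-1.57068524e+00,  1.12210497e-03,  1.28602139e+00]), 'ft_force': array([-0.5648967 ,  0.07122993,  0.66873641]), 'moment': array([-0.02779152, -0.0804169 ,  0.08518628]), 'opening': 1.0019073061058013}
side {'camera_matrix': array([[453.81106028,   0.        , 261.02109163],
       [  0.        , 453.81106028, 196.20434259],
       [  0.        ,   0.        ,   1.        ]]), 'R': array([[ 0.69672076, -0.71714664, -0.01675972],
       [-0.5471404 , -0.51615693, -0.65895327],
       [ 0.46391547,  0.46827634, -0.75199714]]), 't': array([-345.46875588,  390.18843472, 1487.16737997])}
top {'camera_matrix': array([[359.89833965,   0.        , 257.69087094],
       [  0.        , 359.89833965, 193.55953609],
       [  0.        ,   0.        ,   1.        ]]), 'R': array([[-0.02587114, -0.99945793, -0.02036003],
       [-0.99793159,  0.02701989, -0.05833063],
       [ 0.05884914,  0.01880883, -0.99808968]]), 't': array([  43.72479713,  521.68342437, 1287.33298569])}
```

View pics/side0.png

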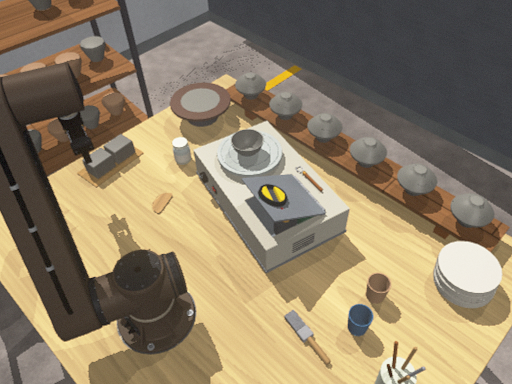

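View pics/top0.png

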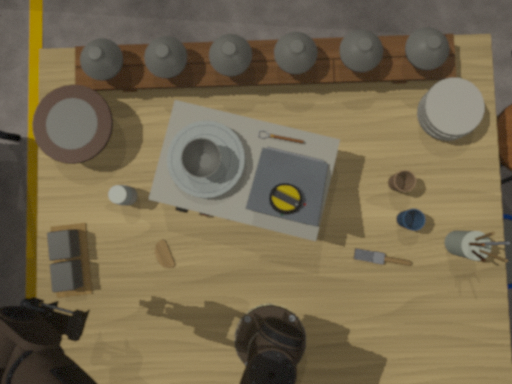

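Run:
```python
import cv2
a=cv2.imread("pics/top0.png")[90:250,140:350]; cv2.imwrite("pics/t0c.png",cv2.resize(a,None,fx=3.6,fy=3.6,interpolation=2))
a=cv2.imread("pics/side0.png")[115:275,185:355]; cv2.imwrite("pics/s0c.png",cv2.resize(a,None,fx=3.6,fy=3.6,interpolation=2))
```

```text
(no output)
```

View pics/t0c.png

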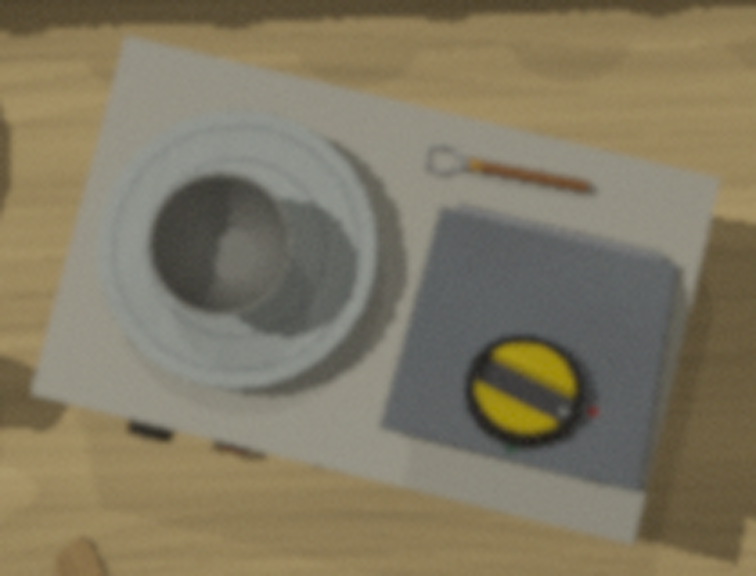

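View pics/s0c.png

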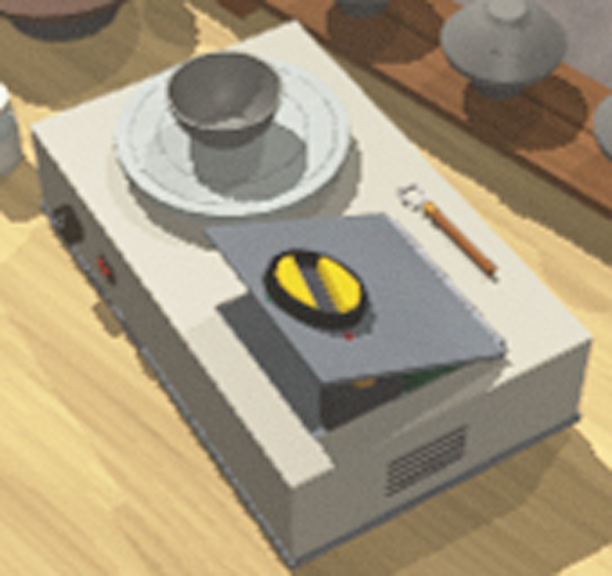

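```bash
cat > h.py <<'E'
from cell import env
import cv2,numpy as np
from scipy.optimize import least_squares
CI={n:env.camera_info(n) for n in("side","top")}
def proj(n,X):
    c=CI[n]; p=(np.atleast_2d(X)@c["R"].T+c["t"])@c["camera_matrix"].T
    return p[:,:2]/p[:,2:]
def plane(n,uv,z):
    c=CI[n]; d=c["R"].T@np.linalg.inv(c["camera_matrix"])@np.array([uv[0],uv[1],1.]); o=-c["R"].T@c["t"]
    return o+d*(z-o[2])/d[2]
def w(p,L):
    L=np.atleast_2d(L).astype(float);c,s=np.cos(p[2]),np.sin(p[2])
    return np.c_[p[0]+c*L[:,0]-s*L[:,1],p[1]+s*L[:,0]+c*L[:,1],L[:,2]]
def cov(a,r,h,y): # r from hinge, h above hinge plane
    return [85-r*np.cos(a)+h*np.sin(a),y,150+r*np.sin(a)+h*np.cos(a)]
E
python3 - <<'E'
from h import *
T=np.array([[123,38],[717,180],[633,543],[33,390]])/3.6+[140,90]
S=np.array([[295,20],[590,342],[292,485],[35,127]])/3.6+[185,115]
C=[[170,280,150],[170,-280,150],[-170,-280,150],[-170,280,150]]
Tc=np.array([[383,427],[642,490],[525,390]])/3.6+[140,90]
Sc=np.array([[207,230],[322,382],[316,289]])/3.6+[185,115]
Cc=lambda a:[cov(a,230,8,-40),cov(a,230,8,-260),cov(a,170,24,-150)]
for mode in("top","side","both"):
  def f(p):
    W=w(p,C+Cc(p[3])); r=[]
    if mode!="side": r.append((proj("top",W)-np.r_[T,Tc]).ravel())
    if mode!="top": r.append((proj("side",W)-np.r_[S,Sc]).ravel())
    return np.concatenate(r)
  o=least_squares(f,[600,0,-.2,.4],x_scale=[100,100,.1,.1]);print(mode,o.x,np.round(o.fun.reshape(-1,2),1).tolist())
p=o.x
print("press",w(p,[cov(p[3],200,8,-70),cov(0,200,8,-70)]))
print("slot shut",w(p,[cov(0,170,11,-150)]))
s=plane("top",np.array([467,365])/3.6+[140,90],230);e=plane("top",np.array([590,420])/3.6+[140,90],230);print(s,e,np.arctan2(*(s-e)[1::-1]))
E
```

```text
top [ 5.94635626e+02  6.89722505e+01 -2.67370268e-01  4.02792260e-01] [[0.6, -0.6], [1.0, -0.7], [0.3, 0.3], [-0.6, 1.3], [-0.9, 0.1], [-0.5, 0.4], [0.4, -0.8]]
side [ 5.97940894e+02  6.58615073e+01 -2.74785369e-01  4.00777726e-01] [[0.8, 0.1], [1.1, -0.8], [-0.6, 1.1], [-1.2, -0.9], [-1.2, -0.3], [0.3, 1.2], [0.7, -1.3]]
both [ 5.96033387e+02  6.76157659e+01 -2.69917035e-01  4.01199016e-01] [[1.1, -1.2], [1.5, -0.9], [0.5, 0.0], [-0.3, 0.6], [-0.6, -0.4], [-0.3, 0.2], [0.7, -1.1], [-0.2, 0.1], [0.5, -1.1], [-0.9, 1.2], [-2.0, -0.6], [-1.8, -0.2], [-0.0, 1.2], [0.1, -1.3]]
press [[484.84895151  25.74733029 235.46923315]
 [466.5315863   30.81517407 158.        ]]
slot shut [[474.11325887 -54.28781201 161.        ]]
[515.60702561 -10.67197119 230.        ] [ 466.75654848 -112.12949704  230.        ] 1.1220685238142727
```

>>> {"api": "jog_arm", "payload": {"series": [{"dz": 0.04, "gripper": 0}, {"dz": 0.04, "gripper": 0}, {"dz": 0.04, "gripper": 0}, {"dx": 0.03, "dy": -0.03, "gripper": 0}, {"dx": 0.03, "dy": -0.04, "gripper": 0}, {"dx": 0.03, "dy": -0.04, "gripper": 0}, {"dx": 0.03, "dy": -0.04, "gripper": 0}, {"dx": 0.03, "dy": -0.04, "gripper": 0}, {"dx": 0.03, "dy": -0.04, "gripper": 0}, {"dx": 0.02, "dy": -0.04, "gripper": 0}, {"dx": 0.02, "dy": -0.04, "gripper": 0}, {"dx": 0.02, "dy": -0.04, "gripper": 0}]}}

```text
$.series[0]: bad value
```

>>> {"api": "jog_arm", "payload": {"series": [{"dx": 0.02, "dy": -0.04, "gripper": 0}, {"dx": 0.02, "dy": -0.04, "gripper": 0}, {"dx": 0.02, "dy": -0.04, "gripper": 0}, {"dx": 0.01, "dy": -0.04, "gripper": 0}, {"dy": -0.04, "gripper": 0}, {"dy": -0.024, "gripper": 0}, {"gripper": 0}, {"gripper": 0}, {"gripper": 0}]}}

```text
$.series[0]: bad value
```

>>> {"api": "jog_arm", "payload": {"series": [{"dx": 0.0, "dy": 0.0, "dz": 0.04, "rx": 0.0, "ry": 0.0, "rz": 0.0, "gripper": 0.0}]}}

```text
t: 0.2
eef_pos: [175.0, 598.2, 261.2]
tcp_rot: [-1.57, 0.009, 1.286]
ft_force: [1.0, 0.4, 1.0]
opening: 0.961
```

>>> {"api": "jog_arm", "payload": {"series": [{"dx": 0, "dy": 0, "dz": 0.04, "rx": 0, "ry": 0, "rz": 0, "gripper": 0}, {"dx": 0, "dy": 0, "dz": 0.04, "rx": 0, "ry": 0, "rz": 0, "gripper": 0}, {"dx": 0.03, "dy": -0.03, "dz": 0, "rx": 0, "ry": 0, "rz": 0, "gripper": 0}, {"dx": 0.03, "dy": -0.04, "dz": 0, "rx": 0, "ry": 0, "rz": 0, "gripper": 0}, {"dx": 0.03, "dy": -0.04, "dz": 0, "rx": 0, "ry": 0, "rz": 0, "gripper": 0}, {"dx": 0.03, "dy": -0.04, "dz": 0, "rx": 0, "ry": 0, "rz": 0, "gripper": 0}, {"dx": 0.03, "dy": -0.04, "dz": 0, "rx": 0, "ry": 0, "rz": 0, "gripper": 0}, {"dx": 0.03, "dy": -0.04, "dz": 0, "rx": 0, "ry": 0, "rz": 0, "gripper": 0}, {"dx": 0.02, "dy": -0.04, "dz": 0, "rx": 0, "ry": 0, "rz": 0, "gripper": 0}, {"dx": 0.02, "dy": -0.04, "dz": 0, "rx": 0, "ry": 0, "rz": 0, "gripper": 0}, {"dx": 0.02, "dy": -0.04, "dz": 0, "rx": 0, "ry": 0, "rz": 0, "gripper": 0}]}}

```text
t: 1.3
eef_pos: [416.0, 248.1, 345.5]
tcp_rot: [-1.571, 0.0, 1.286]
ft_force: [0.9, 0.0, -0.4]
opening: 0.048
```

>>> {"api": "jog_arm", "payload": {"series": [{"dx": 0.02, "dy": -0.04, "dz": 0, "rx": 0, "ry": 0, "rz": 0, "gripper": 0}, {"dx": 0.02, "dy": -0.04, "dz": 0, "rx": 0, "ry": 0, "rz": 0, "gripper": 0}, {"dx": 0.02, "dy": -0.04, "dz": 0, "rx": 0, "ry": 0, "rz": 0, "gripper": 0}, {"dx": 0.01, "dy": -0.04, "dz": 0, "rx": 0, "ry": 0, "rz": 0, "gripper": 0}, {"dx": 0, "dy": -0.04, "dz": 0, "rx": 0, "ry": 0, "rz": 0, "gripper": 0}, {"dx": 0, "dy": -0.02, "dz": 0, "rx": 0, "ry": 0, "rz": 0, "gripper": 0}, {"dx": 0, "dy": 0, "dz": 0, "rx": 0, "ry": 0, "rz": 0, "gripper": 0}, {"dx": 0, "dy": 0, "dz": 0, "rx": 0, "ry": 0, "rz": 0, "gripper": 0}]}}

```text
t: 2.1
eef_pos: [485.5, 29.9, 345.5]
tcp_rot: [-1.57, -0.0, 1.285]
ft_force: [-0.5, -0.0, 0.4]
opening: 0.003
```

Run:
```python
from cell import env
import cv2
print(env.state())
a=env.read_camera("side")[115:275,185:355,::-1]; cv2.imwrite("pics/s1.png",cv2.resize(a,None,fx=3.5,fy=3.5,interpolation=2))
```

```text
{'t': 2.1, 'joints': array([-7.44610802e-02,  1.78770178e-01,  1.70552826e+00,  3.38838252e-04,
        1.25761486e+00, -1.35950286e+00]), 'qvel': array([ 0.02543312, -0.00014791, -0.00302228, -0.00028165, -0.0003669 ,
        0.00089545]), 'tau': array([ -1.45384021, -41.47696495, -28.23702872,  -0.08263385,
         0.08042497,  -0.09810061]), 'eef_pos': array([485.51003237,  29.94887464, 345.53390057]), 'tcp_rot': array([-1.57041519e+00, -2.47902911e-04,  1.28493728e+00]), 'ft_force': array([-0.50827226, -0.01156223,  0.36228251]), 'moment': array([-0.03654341,  0.05686453, -0.03362618]), 'opening': 0.002677579703040497}
```

View pics/s1.png

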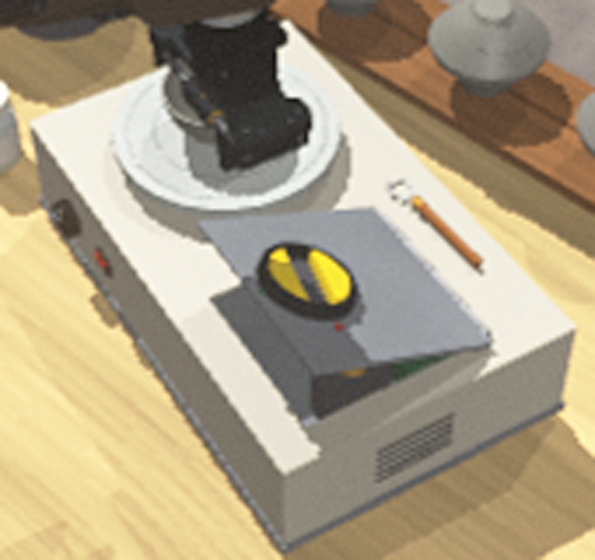

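>>> {"api": "jog_arm", "payload": {"series": [{"dx": 0, "dy": -0.004, "dz": -0.04, "rx": 0, "ry": 0, "rz": 0, "gripper": 0}, {"dx": 0, "dy": 0, "dz": -0.04, "rx": 0, "ry": 0, "rz": 0, "gripper": 0}, {"dx": 0, "dy": 0, "dz": -0.01, "rx": 0, "ry": 0, "rz": 0, "gripper": 0}, {"dx": 0, "dy": 0, "dz": -0.009, "rx": 0, "ry": 0, "rz": 0, "gripper": 0}, {"dx": -0.003, "dy": 0.001, "dz": -0.009, "rx": 0, "ry": 0, "rz": 0, "gripper": 0}, {"dx": -0.004, "dy": 0.001, "dz": -0.009, "rx": 0, "ry": 0, "rz": 0, "gripper": 0}, {"dx": -0.003, "dy": 0.001, "dz": -0.01, "rx": 0, "ry": 0, "rz": 0, "gripper": 0}]}}

```text
t: 2.85
eef_pos: [475.8, 29.0, 218.9]
tcp_rot: [-1.573, -0.001, 1.286]
ft_force: [1.5, -0.5, 1.5]
opening: 0.004
```

>>> {"api": "jog_arm", "payload": {"series": [{"dx": -0.002, "dy": 0.001, "dz": -0.01, "rx": 0, "ry": 0, "rz": 0, "gripper": 0}, {"dx": -0.002, "dy": 0.001, "dz": -0.01, "rx": 0, "ry": 0, "rz": 0, "gripper": 0}, {"dx": -0.002, "dy": 0, "dz": -0.01, "rx": 0, "ry": 0, "rz": 0, "gripper": 0}, {"dx": -0.001, "dy": 0, "dz": -0.01, "rx": 0, "ry": 0, "rz": 0, "gripper": 0}, {"dx": 0, "dy": 0, "dz": -0.005, "rx": 0, "ry": 0, "rz": 0, "gripper": 0}, {"dx": 0, "dy": 0, "dz": 0, "rx": 0, "ry": 0, "rz": 0, "gripper": 0}]}}

```text
t: 3.45
eef_pos: [468.3, 30.8, 172.8]
tcp_rot: [-1.569, 0.0, 1.286]
ft_force: [-0.0, -0.4, -0.5]
opening: 0.005
```

>>> {"api": "jog_arm", "payload": {"series": [{"dx": 0, "dy": 0, "dz": -0.002, "rx": 0, "ry": 0, "rz": 0, "gripper": 0}, {"dx": 0, "dy": 0, "dz": -0.001, "rx": 0, "ry": 0, "rz": 0, "gripper": 0}, {"dx": 0, "dy": 0, "dz": 0, "rx": 0, "ry": 0, "rz": 0, "gripper": 0}]}}

```text
t: 3.75
eef_pos: [468.7, 30.8, 170.8]
tcp_rot: [-1.571, -0.0, 1.286]
ft_force: [0.4, -0.5, -0.1]
opening: 0.004
```

>>> {"api": "jog_arm", "payload": {"series": [{"dx": 0, "dy": 0, "dz": -0.002, "rx": 0, "ry": 0, "rz": 0, "gripper": 0}, {"dx": 0, "dy": 0, "dz": -0.001, "rx": 0, "ry": 0, "rz": 0, "gripper": 0}, {"dx": 0, "dy": 0, "dz": 0, "rx": 0, "ry": 0, "rz": 0, "gripper": 0}]}}

```text
t: 4.05
eef_pos: [468.8, 30.9, 169.1]
tcp_rot: [-1.572, -0.0, 1.286]
ft_force: [-4.4, -0.2, 20.4]
opening: 0.007
```

Run:
```python
from cell import env
import cv2
a=env.read_camera("side")[115:275,185:355,::-1]; cv2.imwrite("pics/s2.png",cv2.resize(a,None,fx=3.5,fy=3.5,interpolation=2))
```

```text
(no output)
```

View pics/s2.png

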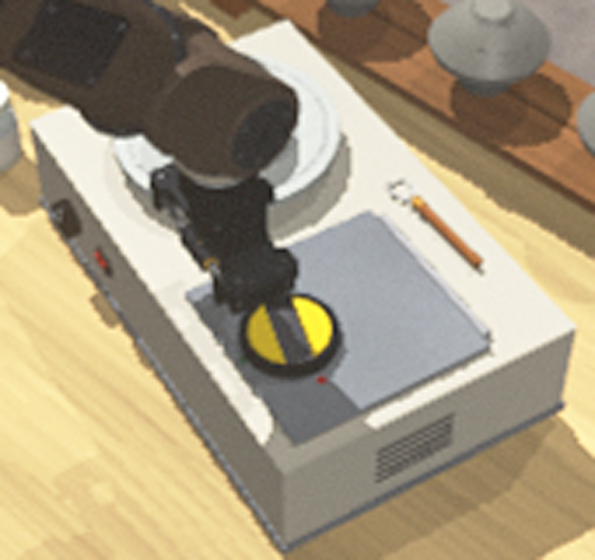

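>>> {"api": "jog_arm", "payload": {"series": [{"dx": 0, "dy": 0, "dz": 0.02, "rx": 0, "ry": 0, "rz": 0, "gripper": 0}, {"dx": 0, "dy": 0, "dz": 0.04, "rx": 0, "ry": 0, "rz": 0, "gripper": 0.38}, {"dx": 0, "dy": 0.02, "dz": 0.04, "rx": 0, "ry": 0, "rz": 0, "gripper": 0.38}, {"dx": 0, "dy": 0.03, "dz": 0, "rx": 0, "ry": 0, "rz": 0, "gripper": 0.38}, {"dx": 0, "dy": 0, "dz": 0, "rx": 0, "ry": 0, "rz": 0, "gripper": 0.38}]}}

```text
t: 4.6
eef_pos: [468.7, 82.8, 268.8]
tcp_rot: [-1.573, -0.001, 1.288]
ft_force: [-0.1, 0.3, -0.2]
opening: 0.286
```

Run:
```python
from h import *
for n in ("side","top"):
    im=env.read_camera(n)[:,:,::-1]; cv2.imwrite(f"pics/{n}3.png",im)
    h=cv2.cvtColor(im,cv2.COLOR_BGR2HSV); m=cv2.inRange(h,(20,150,90),(35,255,255))
    if n=="side": x0,y0,x1,y1=185,115,355,275
    else: x0,y0,x1,y1=140,90,350,250
    q=np.zeros_like(m); q[y0:y1,x0:x1]=m[y0:y1,x0:x1]
    q[:, :240]=0
    k,l,st,c=cv2.connectedComponentsWithStats(q)
    print(n,[(st[i].tolist(),c[i]) for i in range(1,k) if st[i][4]>15])
    pts=np.argwhere(q)[:,::-1]
    P=np.array([plane(n,p,174) for p in pts])[:,:2]
    (cx,cy),(ww,hh),a=cv2.minAreaRect(P.astype(np.float32)); (ex,ey),r=cv2.minEnclosingCircle(P.astype(np.float32))
    big=[i for i in range(1,k) if st[i][4]>15]
    print("mean",P.mean(0),"circle",ex,ey,r)
    if len(big)==2:
        A=[plane(n,c[i],174)[:2] for i in big]; d=A[1]-A[0]; print("half line mid",(A[0]+A[1])/2,"slot dir",np.degrees(np.arctan2(d[1],d[0]))%180-90, "alt rad",np.arctan2(d[1],d[0])-np.pi/2)
    cv2.imwrite(f"pics/{n}3c.png",cv2.resize(im[y0:y1,x0:x1],None,fx=3.5,fy=3.5,interpolation=2))
print(env.state()["eef_pos"],env.state()["opening"])
```

```text
side [([268, 200, 12, 17, 112], array([274.375     , 207.03571429])), ([256, 202, 10, 17, 101], array([260.06930693, 210.84158416]))]
mean [477.27900587 -54.37860113] circle 564.106689453125 -42.88930892944336 131.1890869140625
half line mid [474.99560363 -53.99704454] slot dir 62.45313357353504 alt rad 1.0900128090459988
top [([275, 192, 22, 15, 171], array([286.56140351, 197.92397661])), ([271, 206, 20, 13, 133], array([279.39097744, 212.83458647]))]
mean [476.58948237 -53.74018664] circle 475.28118896484375 -51.94906234741211 41.97954177856445
half line mid [473.66764971 -52.24387368] slot dir 62.66122430093108 alt rad 1.0936446773819295
[468.36643203  81.11275014 267.53656525] 0.3532970350812248
```

View pics/side3c.png

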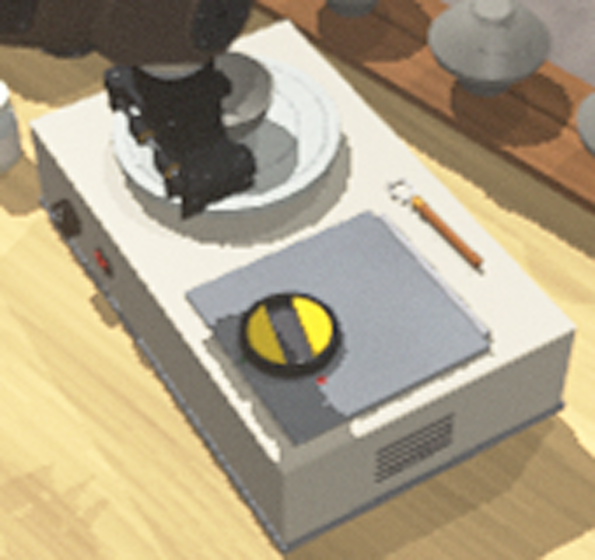

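View pics/top3c.png

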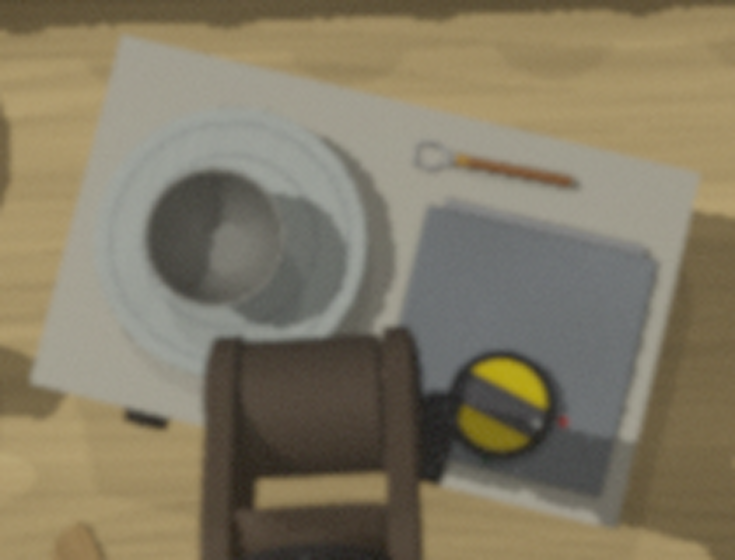

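>>> {"api": "jog_arm", "payload": {"series": [{"dx": 0.002, "dy": -0.04, "dz": 0, "rx": 0, "ry": 0, "rz": -4, "gripper": 0.38}, {"dx": 0.002, "dy": -0.04, "dz": 0, "rx": 0, "ry": 0, "rz": -4, "gripper": 0.38}, {"dx": 0.002, "dy": -0.04, "dz": 0, "rx": 0, "ry": 0, "rz": -3.2, "gripper": 0.38}, {"dx": 0, "dy": -0.014, "dz": 0, "rx": 0, "ry": 0, "rz": 0, "gripper": 0.38}, {"dx": 0, "dy": 0, "dz": -0.04, "rx": 0, "ry": 0, "rz": 0, "gripper": 0.38}, {"dx": 0, "dy": 0, "dz": -0.03, "rx": 0, "ry": 0, "rz": 0, "gripper": 0.38}, {"dx": 0, "dy": 0, "dz": 0, "rx": 0, "ry": 0, "rz": 0, "gripper": 0.38}, {"dx": 0, "dy": 0, "dz": 0, "rx": 0, "ry": 0, "rz": 0, "gripper": 0.38}]}}

```text
t: 5.5
eef_pos: [474.7, -53.2, 198.0]
tcp_rot: [-1.57, 0.0, 1.091]
ft_force: [0.9, 0.8, -0.2]
opening: 0.381
```

Run:
```python
from h import *
a=env.read_camera("side")[155:255,215:325,::-1]; cv2.imwrite("pics/s4.png",cv2.resize(a,None,fx=5.5,fy=5.5,interpolation=2))
s=env.state();print(s["eef_pos"],s["tcp_rot"],s["opening"])
```

```text
[475.05115016 -53.23036367 198.63481569] [-1.57149763e+00 -2.88942681e-04  1.09092759e+00] 0.37996641523840025
```

View pics/s4.png

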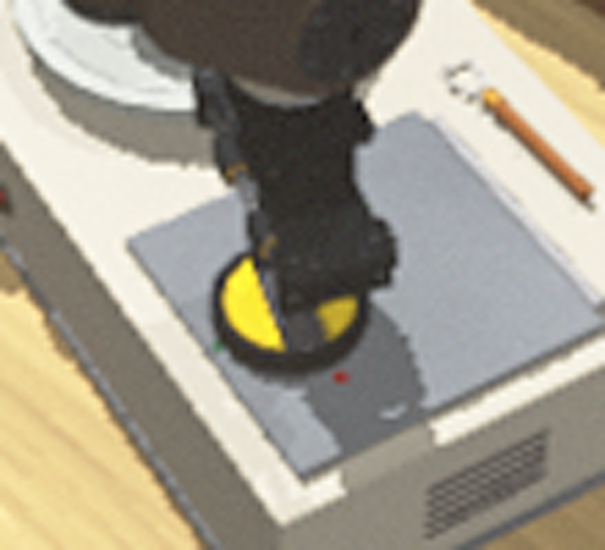

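>>> {"api": "jog_arm", "payload": {"series": [{"dx": 0, "dy": 0, "dz": -0.01, "rx": 0, "ry": 0, "rz": 0, "gripper": 0.38}, {"dx": 0, "dy": 0, "dz": -0.006, "rx": 0, "ry": 0, "rz": 0, "gripper": 0.38}, {"dx": 0, "dy": 0, "dz": 0, "rx": 0, "ry": 0, "rz": 0, "gripper": 0.38}]}}

```text
t: 5.85
eef_pos: [474.3, -53.0, 181.2]
tcp_rot: [-1.57, 0.0, 1.091]
ft_force: [-0.2, 1.3, 0.6]
opening: 0.38
```

>>> {"api": "jog_arm", "payload": {"series": [{"dx": 0, "dy": 0, "dz": -0.004, "rx": 0, "ry": 0, "rz": 0, "gripper": 0.38}, {"dx": 0, "dy": 0, "dz": -0.003, "rx": 0, "ry": 0, "rz": 0, "gripper": 0.38}, {"dx": 0, "dy": 0, "dz": 0, "rx": 0, "ry": 0, "rz": 0, "gripper": 0.38}]}}

```text
t: 6.15
eef_pos: [474.5, -53.1, 174.3]
tcp_rot: [-1.57, 0.0, 1.091]
ft_force: [0.7, -0.1, 0.3]
opening: 0.382
```

>>> {"api": "jog_arm", "payload": {"series": [{"dx": 0, "dy": 0, "dz": 0, "rx": 0, "ry": 0, "rz": -4, "gripper": 0.38}, {"dx": 0, "dy": 0, "dz": 0, "rx": 0, "ry": 0, "rz": -4, "gripper": 0.38}, {"dx": 0, "dy": 0, "dz": 0, "rx": 0, "ry": 0, "rz": -4, "gripper": 0.38}, {"dx": 0, "dy": 0, "dz": 0, "rx": 0, "ry": 0, "rz": -4, "gripper": 0.38}, {"dx": 0, "dy": 0, "dz": 0, "rx": 0, "ry": 0, "rz": -4, "gripper": 0.38}, {"dx": 0, "dy": 0, "dz": 0, "rx": 0, "ry": 0, "rz": -4, "gripper": 0.38}]}}

```text
t: 6.75
eef_pos: [474.0, -52.6, 174.6]
tcp_rot: [-1.569, 0.0, 0.669]
ft_force: [-3.1, 4.6, 1.6]
opening: 0.379
```

Run:
```python
from h import *
a=env.read_camera("side")[155:255,215:325,::-1]; cv2.imwrite("pics/s5.png",cv2.resize(a,None,fx=5.5,fy=5.5,interpolation=2))
s=env.state();print(s["eef_pos"],s["tcp_rot"],s["opening"],s["ft_force"],s["moment"])
```

```text
[473.97223288 -52.5853773  174.66111594] [-1.56915102e+00  4.17319353e-04  6.64476134e-01] 0.38057506566931654 [-2.73327732  3.92071883  1.97566103] [0.62307652 0.4917294  0.09154971]
```

View pics/s5.png

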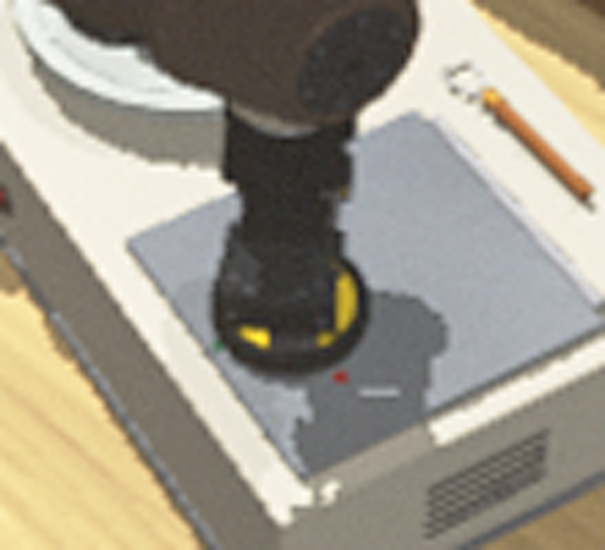

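>>> {"api": "jog_arm", "payload": {"series": [{"dx": 0, "dy": 0, "dz": 0, "rx": 0, "ry": 0, "rz": -4, "gripper": 0.38}, {"dx": 0, "dy": 0, "dz": 0, "rx": 0, "ry": 0, "rz": -4, "gripper": 0.38}, {"dx": 0, "dy": 0, "dz": 0, "rx": 0, "ry": 0, "rz": -4, "gripper": 0.38}, {"dx": 0, "dy": 0, "dz": 0, "rx": 0, "ry": 0, "rz": -4, "gripper": 0.38}, {"dx": 0, "dy": 0, "dz": 0, "rx": 0, "ry": 0, "rz": -4, "gripper": 0.38}, {"dx": 0, "dy": 0, "dz": 0, "rx": 0, "ry": 0, "rz": -4, "gripper": 0.38}, {"dx": 0, "dy": 0, "dz": 0, "rx": 0, "ry": 0, "rz": -4, "gripper": 0.38}, {"dx": 0, "dy": 0, "dz": 0, "rx": 0, "ry": 0, "rz": -4, "gripper": 0.38}, {"dx": 0, "dy": 0, "dz": 0, "rx": 0, "ry": 0, "rz": -4, "gripper": 0.38}, {"dx": 0, "dy": 0, "dz": 0, "rx": 0, "ry": 0, "rz": -4, "gripper": 0.38}, {"dx": 0, "dy": 0, "dz": 0, "rx": 0, "ry": 0, "rz": -4, "gripper": 0.38}]}}

```text
t: 7.9
eef_pos: [473.3, -51.8, 174.6]
tcp_rot: [-1.569, 0.003, -0.099]
ft_force: [-5.4, 11.9, 5.2]
opening: 0.382
```

>>> {"api": "jog_arm", "payload": {"series": [{"dx": 0, "dy": 0, "dz": 0, "rx": 0, "ry": 0, "rz": -4, "gripper": 0.38}, {"dx": 0, "dy": 0, "dz": 0, "rx": 0, "ry": 0, "rz": -4, "gripper": 0.38}, {"dx": 0, "dy": 0, "dz": 0, "rx": 0, "ry": 0, "rz": -2, "gripper": 0.38}, {"dx": 0, "dy": 0, "dz": 0, "rx": 0, "ry": 0, "rz": -2, "gripper": 0.38}]}}

```text
t: 8.3
eef_pos: [473.3, -51.5, 174.6]
tcp_rot: [-1.569, 0.004, -0.307]
ft_force: [-3.9, 14.5, 5.0]
opening: 0.383
```

Run:
```python
from h import *
a=env.read_camera("side")[155:255,215:325,::-1]; cv2.imwrite("pics/s6.png",cv2.resize(a,None,fx=5.5,fy=5.5,interpolation=2))
s=env.state();print(s["eef_pos"],s["tcp_rot"],s["opening"],s["ft_force"],s["moment"])
```

```text
[473.28742461 -51.4574969  174.59146117] [-1.56891668  0.0036096  -0.30954432] 0.37446283258254875 [-5.08779395 12.42544774  5.22692586] [2.22334511 0.94679056 0.17987532]
```

View pics/s6.png

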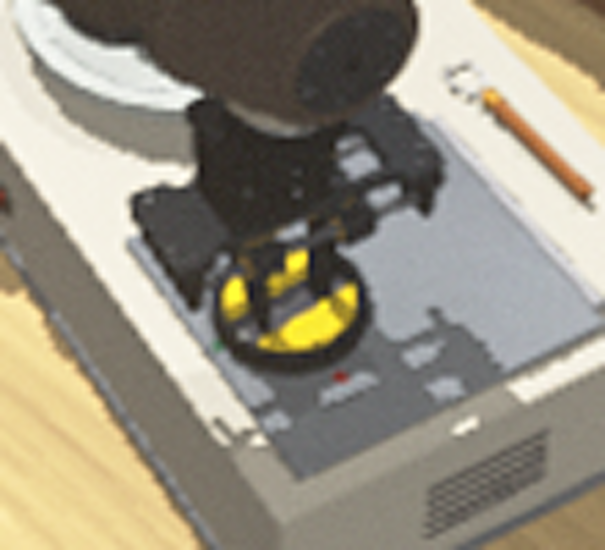

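>>> {"api": "jog_arm", "payload": {"series": [{"dx": -0.001, "dy": 0.002, "dz": 0, "rx": 0, "ry": 0, "rz": -2, "gripper": 0.38}, {"dx": 0, "dy": 0, "dz": 0, "rx": 0, "ry": 0, "rz": -2, "gripper": 0.38}, {"dx": 0, "dy": 0, "dz": 0, "rx": 0, "ry": 0, "rz": -2, "gripper": 0.38}, {"dx": 0, "dy": 0, "dz": 0, "rx": 0, "ry": 0, "rz": -2, "gripper": 0.38}]}}

```text
t: 8.75
eef_pos: [473.4, -50.6, 174.7]
tcp_rot: [-1.57, 0.001, -0.447]
ft_force: [-0.1, 5.3, 0.2]
opening: 0.38
```

>>> {"api": "jog_arm", "payload": {"series": [{"dx": 0, "dy": 0, "dz": 0, "rx": 0, "ry": 0, "rz": -2, "gripper": 0.38}, {"dx": 0, "dy": 0, "dz": 0, "rx": 0, "ry": 0, "rz": 0, "gripper": 0.38}]}}

```text
t: 8.95
eef_pos: [473.5, -50.6, 174.7]
tcp_rot: [-1.571, 0.0, -0.479]
ft_force: [-0.1, 5.9, 1.2]
opening: 0.382
```

Run:
```python
from h import *
s=env.state();print(s["eef_pos"],s["tcp_rot"],s["opening"],s["ft_force"],s["moment"],s["tau"])
```

```text
[473.45166052 -50.60811627 174.7213826 ] [-1.57066923e+00  4.02762861e-04 -4.79296271e-01] 0.38217491156041966 [-0.1248032   5.86088827  1.23244774] [0.7860263  0.11672202 1.09983735] [ -3.60780336 -45.75449467 -20.83406568  -0.15719363  -0.31854599
   1.56076502]
```

>>> {"api": "jog_arm", "payload": {"series": [{"dx": 0, "dy": 0, "dz": 0, "rx": 0, "ry": 0, "rz": -1, "gripper": 0.38}, {"dx": 0, "dy": 0, "dz": 0, "rx": 0, "ry": 0, "rz": 0, "gripper": 0.38}, {"dx": 0, "dy": 0, "dz": 0, "rx": 0, "ry": 0, "rz": 0, "gripper": 0.38}, {"dx": 0, "dy": 0, "dz": 0, "rx": 0, "ry": 0, "rz": 4, "gripper": 0.38}, {"dx": 0, "dy": 0, "dz": 0, "rx": 0, "ry": 0, "rz": 4, "gripper": 0.38}, {"dx": 0, "dy": 0, "dz": 0, "rx": 0, "ry": 0, "rz": 0, "gripper": 0.38}]}}

```text
t: 9.55
eef_pos: [473.6, -51.1, 174.8]
tcp_rot: [-1.571, -0.0, -0.357]
ft_force: [-0.6, -0.4, 0.1]
opening: 0.383
```

>>> {"api": "jog_arm", "payload": {"series": [{"dx": 0, "dy": 0, "dz": 0.006, "rx": 0, "ry": 0, "rz": 0, "gripper": 0.38}, {"dx": 0, "dy": 0, "dz": 0.01, "rx": 0, "ry": 0, "rz": 0, "gripper": 0.38}, {"dx": 0, "dy": 0, "dz": 0.03, "rx": 0, "ry": 0, "rz": 0, "gripper": 0.38}, {"dx": 0, "dy": 0, "dz": 0.04, "rx": 0, "ry": 0, "rz": 0, "gripper": 0.38}, {"dx": 0, "dy": 0, "dz": 0.04, "rx": 0, "ry": 0, "rz": 0, "gripper": 0.38}, {"dx": 0, "dy": 0.04, "dz": 0.02, "rx": 0, "ry": 0, "rz": 0, "gripper": 0.38}, {"dx": 0, "dy": 0.04, "dz": 0, "rx": 0, "ry": 0, "rz": 0, "gripper": 0.38}, {"dx": 0, "dy": 0.04, "dz": 0, "rx": 0, "ry": 0, "rz": 0, "gripper": 0.38}, {"dx": 0, "dy": 0.03, "dz": 0, "rx": 0, "ry": 0, "rz": 0, "gripper": 0.38}, {"dx": 0, "dy": 0, "dz": 0, "rx": 0, "ry": 0, "rz": 0, "gripper": 0.38}]}}

```text
t: 10.55
eef_pos: [473.2, 101.5, 321.6]
tcp_rot: [-1.57, -0.001, -0.356]
ft_force: [0.4, -0.1, -0.7]
opening: 0.38
```

Run:
```python
from h import *
for n in ("side","top"):
    im=env.read_camera(n)[:,:,::-1]; cv2.imwrite(f"pics/{n}7.png",im)
    h=cv2.cvtColor(im,cv2.COLOR_BGR2HSV); m=cv2.inRange(h,(20,150,90),(35,255,255))
    if n=="side": x0,y0,x1,y1=240,115,355,275
    else: x0,y0,x1,y1=240,90,350,250
    q=np.zeros_like(m); q[y0:y1,x0:x1]=m[y0:y1,x0:x1]
    k,l,st,c=cv2.connectedComponentsWithStats(q)
    big=[i for i in range(1,k) if st[i][4]>30]; print(n,[(st[i].tolist()) for i in big])
    if len(big)==2:
        A=[plane(n,c[i],174)[:2] for i in big]; d=A[1]-A[0]; print((A[0]+A[1])/2,"slot dir",np.degrees(np.arctan2(d[1],d[0]))-90)
    cv2.imwrite(f"pics/{n}7c.png",cv2.resize(im[y0-20:y1,x0-80:x1],None,fx=3.3,fy=3.3,interpolation=2))
s=env.state();print(s["eef_pos"],s["ft_force"])
```

```text
side [[255, 199, 20, 13, 139], [261, 207, 19, 12, 107]]
[475.05209881 -54.96288008] slot dir -194.608480812251
top [[269, 193, 12, 23, 171], [285, 196, 12, 23, 154]]
[474.27493726 -51.20418264] slot dir -195.13639085825662
[473.42681865  99.15320919 321.3330394 ] [ 0.03331564  0.0160128  -0.13263296]
```

View pics/side7c.png

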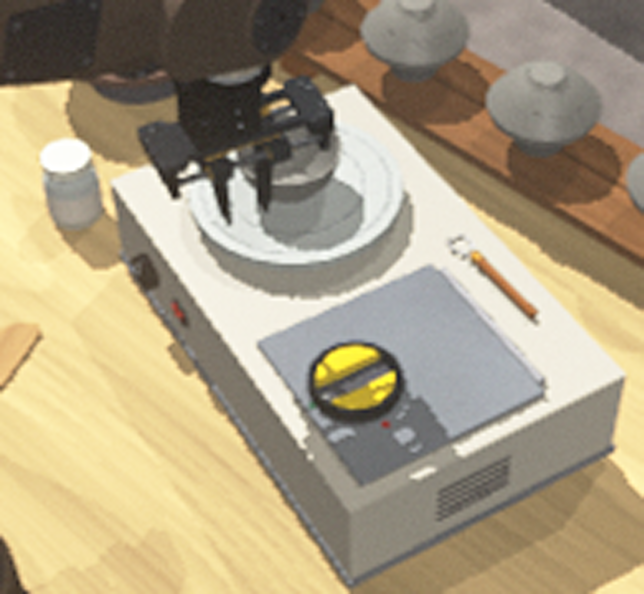

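View pics/top7c.png

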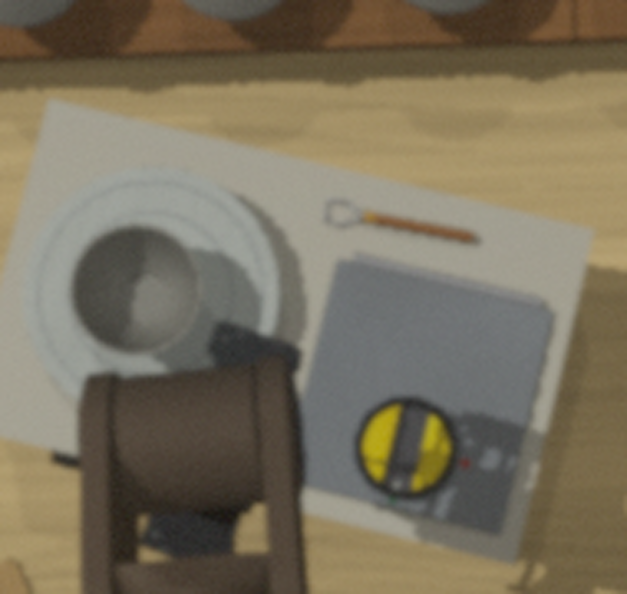

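```bash
python3 -c "
from cell import env
print(env.job_done())"
```

```text
the job is handed in; nothing more can be done
None
```

The cover is shut and the fastener is locked. I handed the job in at about 10.6 s of the 38 s allowed; it gave no verdict.

- **Cover:** I pushed it down at the press spot with the closed fingertips. It bottomed out with the tips at 158 mm and about 20 N, and the images show it flat on the deck. The shut angle was judged from that height and the images, not measured directly.
- **Fastener:** I set both fingertips in the slot, part open and lined up along it, and turned clockwise. The turning moment rose from about 0.2 to 1.1 N m at the stop. I then backed off inside the slot's play and lifted clear.
- **Last checks:** The slot lies at -14.6° in the side camera and -15.1° in the top camera, against about -15.5° expected when locked. That puts the fastener within 1° of its stop.
- **Loose things:** The bowl, loop tool and jar look unmoved in the last close-up pictures. I did not measure them, and I did not recheck the cups and brush or look closely at the rib, though the arm never went near them. The arm is clear, with no force on the tool.
- **Disagreements:** My two slot-centre estimates differed by 2 to 4 mm between cameras. That gave up to about 15 N of side force during the turn, which I eased with a 2 mm shift. My first two move calls were refused for incomplete rows, and nothing moved.

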